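# Back off the knurled locking ring of a purge unit by fingertip

### The arm

A 6-joint arm with a two-finger parallel gripper is mounted at the origin on the work surface. World frame = base frame: x ahead of the robot, y to its left, z up, the work surface at z = 0. Lengths are in m, angles in rad, forces in N, time in s.
With the tool pointing down it reaches from about 0.275 to 0.825 m from the base axis. Payload 4.9 kg.
Tool frame: the origin (TCP) lies midway between the tips of the shut fingers; the grasp point (between the pads) lies 19 mm behind it (bot.grip_depth is the distance from the TCP to the grasp point, in m); y points along the fingers, x is the direction in which the jaws open and shut, and the axes are right-handed (so a half turn about y gives the same grasp; the last joint's range is limited). The gripper opens to 85 mm and grips with 20 to 120 N. Pads are 22 mm wide; open, the fingers measure 114 mm over their backs; the gripper's body (76 mm by 85 mm) begins 54 mm behind the grasp point. The pads swing forward as they close: fully open they stand 13 mm farther back than shut.
Start: joints at [-1.44, 0.326, -0.193, 1.052, 0, 1.437], TCP at [0.144, -0.531, 0.231] pointing down, gripper open.
Joint ranges: [-2.65, 2.65], [-0.97, 1.79], [-1.3, 1.35], [-1.93, 2.1], [-1.47, 1.37], [-3.14, 3.14]. Speed limits (rad/s): [2.57, 2.57, 3.14, 3.14, 3.14, 3.14].

### API

Orientations are given as a unit quaternion [w, x, y, z].
In Python, from cell import bot gives the robot as it stands. Calls block until the motion is done:
- bot.move_pose(position, orientation): joint-space move of the TCP to a pose.
- bot.move_linear(position, speed=0.15, rotation=None, until_force=None): straight line of the TCP; rotation=None keeps the orientation; speed is the mean speed in m/s. With until_force (N) it stops when the force on the tool has changed by that much, and returns True; else False.
- bot.goto_joints(angles): joint-space move.
- bot.set_gripper(opening, grasp_force=None): opening from 0.0 (shut) to 1.0 (fully open); grasp_force is the grip in N (None keeps the last); returns when the fingers have stopped.
- bot.wait(seconds).
- bot.solve_ik(position, orientation): joint angles nearest the present ones, or None.
- bot.camera(name): name is "scene" or "top" or "wrist"; returns the picture (400x640x3 uint8, red, green, blue); there is no depth.
- bot.calibration(name): a dict with "mtx" (3x3 intrinsics, pixels), "extrinsics" (4x4, takes a point from world to camera coordinates); the wrist camera has in their place "hand_eye" (4x4, takes a point from camera to tool coordinates, whose origin is the TCP and whose axes are the tool frame's). Camera axes: x right, y down, z forward; pixel columns grow to the right and rows downward; lengths in m; the calibration is good to about 2 mm. The wrist camera is an equidistant fisheye: a pixel r from the principal point sees the ray r / f radians off the axis. A picture is of the moment at which its call begins: read the wrist's pose just before it. calibration takes no time and is no camera call.
A pose or a line that the arm cannot do raises bot.PlanningError and nothing moves.
- bot.close_job(): hands the job in, once; it reports no verdict.
Trained networks look in the newest picture that a camera, given by its name, has taken for a name from the list of things; names that differ only in an ending like _2 or _b are one class to them, and where a whole thing is asked for, a point or a joint stands for the part that bears it (a point fixed in the world has none). Each returns a list of dicts, best first, with "confidence" (0 to 1); they miss things now and then, are a little off and sometimes report something else, mostly with a low value. They report only what shows in the picture. A call takes as long as a camera call.
- bot.search_frame(camera, thing): "bbox" ([left, top, width, height] in pixels, round what is visible of it).
Readings, each from a call of its own:
- bot.read_clock(): time.
- bot.read_joint_positions(): joint angles.
- bot.read_joint_vel(): joint speeds.
- bot.read_joint_efforts(): joint torques, N m.
- bot.read_position(): TCP position.
- bot.read_tool_rot(): TCP orientation.
- bot.read_ft_force(): force on the tool from outside, world axes, zero at the start.
- bot.read_moment(): the same for the moment, N m.
- bot.read_gripper_width(): opening from 0.0 (shut) to 1.0 (fully open).
Only numpy, scipy, OpenCV 4.12 (cv2) and the standard library are available. Lean on these libraries where they do the work, as an engineer would, in place of code of your own. Each camera call takes 0.05 s, during which the arm holds its last target. There are 200 camera calls.

### The job

Loosen the big black knurled locking ring on top of the white purge unit: run a fingertip round its knurled rim so that it unscrews anticlockwise (seen from above). It was slackened by less than half a turn already; keep going until its white mark has passed the fixed pointer bar once and comes to stand at the pointer for the second time, then leave it there. Do not straddle or pinch the ring, and leave the vial, the steel plug, the jar and the tube rack where they stand.

Things in the scene. Friction and masses are not known exactly. Their poses are not given: they have to be found in the camera images.
- collar (a joint): turn of the locking ring about its upright axis, rad: 0 = screwed down tight, growing anticlockwise seen from above (unscrewing), 6.283 a turn. Starts at 0.6 to 2.6. The white mark is at the pointer at 0, 6.283 (first time) and 12.566 (second time, the target). Friction of 0.1 N m (2 N along the rim); it stays where it is left; end of travel 18.8
- neck_top (a point): centre of the top of the fixed steel neck (68 mm across, with a round sight glass) that stands up through the middle of the ring, on the ring's axis, 42 mm above the deck of the unit and 12 mm above the top of the tight ring; z up, x and y as the unit's
- pointer (a point): outer end of the fixed pointer, a small black bar 14 x 7 mm lying radially on top of the neck; 33 mm from the ring's axis, in the unit's -x direction, at the height of the neck's top
- collar_mark (a point): middle of the white mark, a radial bar 11 x 7 mm on the ring's top face, 41.5 mm from the ring's axis; it turns with the ring. The ring: black plastic, 22 mm high, 100 mm across over its 30 upright knurl ridges (2.5 mm proud, 10 mm apart). When tight its underside is 8 mm and its top 30 mm above the deck; it climbs 2 mm a turn
- unit: the purge unit, fixed to the bench: white housing 240 mm (x) by 300 mm (y), 70 mm high, with a flat deck; the ring and neck stand in the middle of the deck. Origin: centre of the underside, on the bench; x axis is its depth, its front with a display is on -x
- vial: small capped glass vial standing loose on the deck near one end of it, 24 mm across, 45 mm high, its centre at least 115 mm from the ring's axis; origin: centre of the underside. Leave alone
- plug: loose spare steel plug standing on the deck near the other end, foot 26 mm across, 30 mm high, its centre at least 115 mm from the ring's axis; origin: centre of the underside. Leave alone
- jar: amber glass jar with a white cap standing loose on the bench beside the unit, 56 mm across, 80 mm high; origin: centre of the underside. Leave alone
- rack: aluminium test-tube rack fixed on the bench at the other side of the unit, 200 mm (x) by 70 mm (y), 75 mm high, its glass tubes reach 106 mm; origin: centre of the underside. Leave alone

How it is judged:
On the way, in this order (a step that is already met when the one before it is completed fails the run):
1. the white mark has passed the pointer for the first time (value of joint collar above 6.3 rad), for 0.1 s.
2. the white mark has come to the pointer for the second time (value of joint collar between 12.166 and 12.966 rad), for 0.2 s.
At the end, for the whole second after the job is handed in: The ring rests with its white mark at the pointer for the second time: joint within 0.4 rad (23 degrees) of two full turns from tight (12.566), and the vial, plug and jar are within 10 mm of where they stood (all of step 2 and velocity of joint collar between -0.05 and 0.05 rad/s and distance of each of vial, plug, jar from where it was at the start of the episode below 0.01 m); the robot touches nothing.
It fails at once if the ring is straddled or pinched: the grasp point comes within 25 mm of the ring's axis while the fingers press on the ring (horizontal distance between the grasp point and neck_top below 0.025 m and contact force between the fingers and collar above 0.5 N).
It fails at once if the vial is moved, lifted or tipped (distance of vial from where it was at the start of the episode above 0.012 m or angle between vial's own z axis and vertical above 0.3 rad).
It fails at once if the plug is moved, lifted or tipped (distance of plug from where it was at the start of the episode above 0.012 m or angle between plug's own z axis and vertical above 0.3 rad).
It fails at once if the jar is moved, lifted or tipped (distance of jar from where it was at the start of the episode above 0.012 m or angle between jar's own z axis and vertical above 0.3 rad).
It fails at once if the tube rack is pushed (contact force between anything else and rack above 3 N).
It also fails if it takes over 72 s, if anything falls off the work surface, if the arm or the gripper's body presses on something with over 40 N, if the wrist force passes 120 N, or if a joint passes its speed limit or range.

## Working session

There is one attempt and no reset: what is moved stays moved. The work goes in short steps, each a Python script; the robot and the scene stay as the last script left them, time stands still between calls to the robot, and variables do not carry over. Pictures are saved under pics/ and viewed, about 8 in all and at most 12, crops included, and the job is handed in when it is done.

```bash
ls; mkdir -p pics; python3 - <<'E'
from cell import bot
import cv2
for c in("scene","top"):
    im=bot.camera(c); cv2.imwrite(f"pics/{c}0.png",im[:,:,::-1])
    k=bot.calibration(c); print(c,k["mtx"].round(1).tolist(),k["extrinsics"].round(4).tolist())
    for t in("collar","neck_top","pointer","collar_mark","unit","vial","plug","jar","rack"):
        try: print(t,[(r["bbox"],round(r["confidence"],2)) for r in bot.search_frame(c,t)[:2]])
        except Exception as e: print(t,e)
print(bot.read_clock(),bot.read_position(),bot.read_tool_rot(),bot.grip_depth)
E
```

```text
pics
scene [[398.6, 0.0, 325.3], [0.0, 398.6, 202.6], [0.0, 0.0, 1.0]] [[0.4097, 0.912, -0.0215, -0.2907], [0.5908, -0.2832, -0.7555, -0.253], [-0.6951, 0.2968, -0.6548, 1.3774], [0.0, 0.0, 0.0, 1.0]]
collar [([103.5, 215.6, 63.4, 100.2], 0.68), ([239.4, 206.1, 45.8, 27.4], 0.6)]
neck_top [([198.7, 186.2, 140.3, 110.3], 0.7)]
pointer []
collar_mark [([241.0, 204.5, 45.8, 32.2], 0.58)]
unit [([197.5, 184.1, 142.4, 113.7], 0.79)]
vial [([200.2, 223.2, 13.8, 23.4], 0.62)]
plug []
jar [([373.6, 202.5, 24.2, 39.2], 0.79)]
rack [([102.1, 214.8, 66.8, 98.8], 0.89)]
top [[449.5, 0.0, 323.1], [0.0, 449.5, 197.0], [0.0, 0.0, 1.0]] [[0.0165, -0.9999, 0.0017, 0.0449], [-0.994, -0.0166, -0.1077, 0.5878], [0.1077, 0.0001, -0.9942, 1.1882], [0.0, 0.0, 0.0, 1.0]]
collar [([358.1, 185.5, 40.7, 37.4], 0.71)]
neck_top [([309.4, 154.0, 130.2, 106.6], 0.58)]
pointer [([313.4, 152.3, 126.7, 111.1], 0.69)]
collar_mark []
unit [([312.3, 152.8, 130.1, 108.9], 0.59), ([357.4, 184.3, 40.2, 41.5], 0.41)]
vial [([422.1, 202.0, 9.9, 12.0], 0.45)]
plug [([324.2, 210.5, 8.5, 12.0], 0.46)]
jar [([267.4, 163.5, 19.4, 22.5], 0.66)]
rack [([455.2, 178.7, 51.1, 79.0], 0.93)]
1.0 [ 0.14394594 -0.5308512   0.23127829] [-0.56162736  0.56163294 -0.42962435  0.42961152] 0.0187
```

```bash
cat > h.py <<'E'
from cell import bot
import numpy as np, cv2
def px2w(c,uv,z):
    k=bot.calibration(c);E=k["extrinsics"];R=E[:3,:3];t=E[:3,3]
    d=R.T@np.linalg.solve(k["mtx"],[uv[0],uv[1],1]);o=-R.T@t
    return o+d*(z-o[2])/d[2]
E
python3 - <<'E'
from h import *
for n,b,z in (("collar",[358.1,185.5,40.7,37.4],.095),("vial",[422.1,202,9.9,12],.095),("plug",[324.2,210.5,8.5,12],.085),("jar",[267.4,163.5,19.4,22.5],.05),("unit",[312,153.5,130,109],.06),("rack",[455,178.7,51,79],.05)):
    print(n,px2w("top",(b[0]+b[2]/2,b[1]+b[3]/2),z).round(3))
a=cv2.imread("pics/top0.png")[130:290,240:520]; b=cv2.imread("pics/scene0.png")[170:310,180:420]
a=cv2.resize(a,(784,448),interpolation=cv2.INTER_CUBIC);cv2.imwrite("pics/a.png",a)
cv2.imwrite("pics/b.png",cv2.resize(b,None,fx=3,fy=3,interpolation=cv2.INTER_CUBIC))
E
```

```text
collar [ 0.564 -0.088  0.095]
vial [ 0.556 -0.213  0.095]
plug [0.531 0.04  0.085]
jar [0.643 0.179 0.05 ]
unit [ 0.557 -0.088  0.06 ]
rack [ 0.535 -0.365  0.05 ]
```

View pics/a.png

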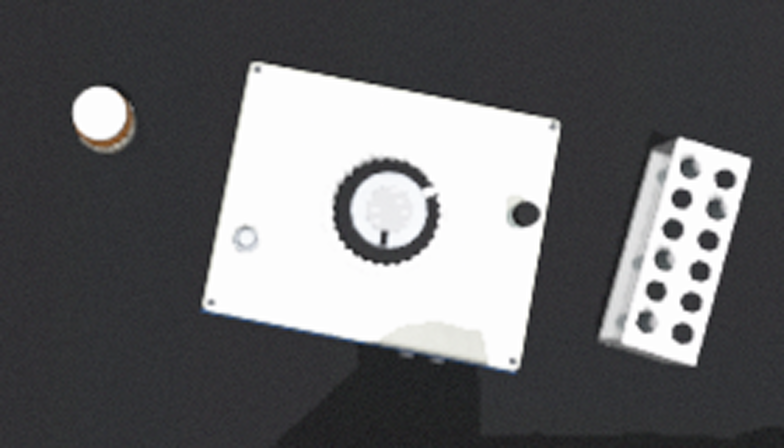

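View pics/b.png

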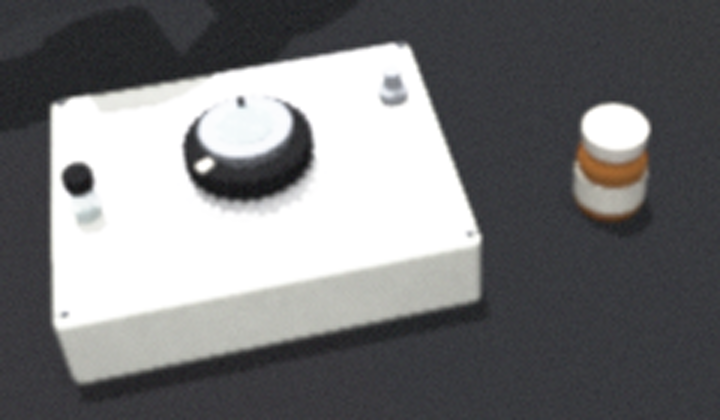

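```bash
cat >> h.py <<'E'
C=np.array([.564,-.088]); YP=np.deg2rad(180-11.2)   # ring centre, pointer azimuth
def proj(c,P):
    k=bot.calibration(c);E=k["extrinsics"];q=(E[:3,:3]@P.T).T+E[:3,3];q=(k["mtx"]@q.T).T
    return q[:,:2]/q[:,2:]
def mark(turns=0.3,cams=("top","scene")):
    """angle of the white mark from the pointer (0..2pi), per camera, with brightness contrast"""
    out=[]
    a=np.deg2rad(np.arange(0,360,2)); 
    for c in cams:
        g=cv2.cvtColor(bot.camera(c),cv2.COLOR_RGB2GRAY).astype(np.float32)
        s=[]
        for r in (.039,.0415,.044):
            P=np.c_[C[0]+r*np.cos(a+YP),C[1]+r*np.sin(a+YP),np.full(a.size,.100+.002*turns)]
            uv=proj(c,P).astype(np.float32)
            s.append(cv2.remap(g,uv[:,:1],uv[:,1:],cv2.INTER_LINEAR).ravel())
        s=np.mean(s,0); w=np.clip(s-np.median(s)-.4*(s.max()-np.median(s)),0,None)
        i=np.argmax(s); m=np.abs(np.angle(np.exp(1j*(a-a[i]))))<.35; w=w*m
        out.append((c,round(float(np.angle((w*np.exp(1j*a)).sum())%(2*np.pi)),2),int(s.max()),int(np.median(s))))
    return out
HX,HY=.0145,.011
def yaw(): 
    w,x,y,z=bot.read_tool_rot(); v=np.array([1-2*(y*y+z*z),2*(x*y+w*z)]); return np.arctan2(v[1],v[0])
def pt(phi,psi,R):
    u=np.array([np.cos(phi),np.sin(phi)]); c,s=np.cos(psi),np.sin(psi)
    q=np.abs([u@[c,s],u@[-s,c]]); lo,hi=.03,.1
    for _ in range(40):
        m=(lo+hi)/2; d=np.linalg.norm(np.maximum(q*m-[HX,HY],0)); lo,hi=(m,hi) if d<R else (lo,m)
    return C+u*m
E
python3 - <<'E'
from h import *
print(mark()); psi=yaw(); print("yaw",np.rad2deg(psi)); q=bot.read_tool_rot()
for p in range(0,360,30):
    j=bot.solve_ik([*pt(np.deg2rad(p),psi,.05),.084],q); print(p,None if j is None else np.round(j,2), end=";")
E
```

```text
[('top', 2.17, 249, 64), ('scene', 5.91, 251, 60)]
yaw -74.82823667124292
0 [-0.26  0.6  -0.15  0.82 -0.    2.62];30 [-0.21  0.58 -0.19  0.8  -0.    2.67];60 [-0.17  0.55 -0.25  0.77 -0.    2.7 ];90 [-0.17  0.49 -0.35  0.73 -0.    2.71];120 [-0.2   0.44 -0.44  0.69 -0.    2.68];150 [-0.25  0.4  -0.5   0.67 -0.    2.62];180 [-0.32  0.4  -0.5   0.67 -0.    2.56];210 [-0.37  0.43 -0.46  0.68 -0.    2.51];240 [-0.4   0.47 -0.39  0.71 -0.    2.47];270 [-0.39  0.52 -0.29  0.75 -0.    2.48];300 [-0.36  0.57 -0.21  0.79 -0.    2.52];330 [-0.31  0.6  -0.15  0.82 -0.    2.57];
```

```bash
cat >> h.py <<'E'
Z=.084
def arc(phi,n,off,step=.17,target=8.,speed=.06,verbose=True):
    """n steps anticlockwise, normal force kept near target by the radial offset off (m, + = inward)"""
    psi=yaw(); log=[]; Fmax=0
    for i in range(n):
        phi+=step; p=pt(phi,psi,.05-off)
        bot.move_linear([*p,Z],speed=speed)
        f=np.array(bot.read_ft_force()); u=(p-C)/np.linalg.norm(p-C)
        N=f[:2]@u; T=f[:2]@[-u[1],u[0]]
        off+=float(np.clip((target-N)*1.0e-4,-.0012,.0008)); off=float(np.clip(off,-.006,.008))
        log.append((round(phi,2),round(N,1),round(T,1),round(f[2],1),round(off*1e3,1)))
        if np.linalg.norm(f)>60: print("FORCE"); break
    if verbose: print(*log,sep="\n")
    return phi,off
E
python3 - <<'E'
from h import *
q=bot.read_tool_rot(); psi=yaw(); bot.set_gripper(0.0)
phi=np.deg2rad(170); p=pt(phi,psi,.075)
bot.move_pose([*p,.2],q); bot.move_linear([*p,Z],speed=.12)
print(bot.read_clock(), bot.read_ft_force())
hit=bot.move_linear([*pt(phi,psi,.044),Z],speed=.03,until_force=5)
pos=np.array(bot.read_position()); d=np.linalg.norm(pos[:2]-C); f=bot.read_ft_force()
off=.05+0-( .05+d-np.linalg.norm(pt(phi,psi,.05)-C)); print(hit,pos,d,"off",off,f,bot.read_clock())
phi,off=arc(phi,8,off+.0005)
print(mark(), bot.read_clock()); open("st","w").write(f"{phi} {off}")
cv2.imwrite("pics/top1.png",cv2.resize(bot.camera("top")[150:260,310:450],None,fx=5,fy=5)[:,:,::-1])
E
```

```text
5.025 [-0.25071336  0.98031584  0.14117942]
True [ 0.50012241 -0.07669704  0.08322773] 0.0648699005684503 off 0.0005346052519834693 [-0.10912461  0.57402216 -0.35378435] 5.8667
(np.float64(3.14), np.float64(3.6), np.float64(0.8), np.float64(-0.0), 1.5)
(np.float64(3.31), np.float64(8.9), np.float64(-0.3), np.float64(4.1), 1.4)
(np.float64(3.48), np.float64(9.1), np.float64(0.7), np.float64(2.3), 1.3)
(np.float64(3.65), np.float64(6.0), np.float64(1.3), np.float64(-1.0), 1.5)
(np.float64(3.82), np.float64(-0.6), np.float64(-0.0), np.float64(0.1), 2.3)
(np.float64(3.99), np.float64(-0.9), np.float64(0.0), np.float64(0.2), 3.1)
(np.float64(4.16), np.float64(-0.7), np.float64(-0.4), np.float64(0.1), 3.9)
(np.float64(4.33), np.float64(-0.7), np.float64(-0.0), np.float64(0.1), 4.7)
[('top', 3.1, 234, 56), ('scene', 0.26, 209, 47)] 8.6
```

View pics/top1.png

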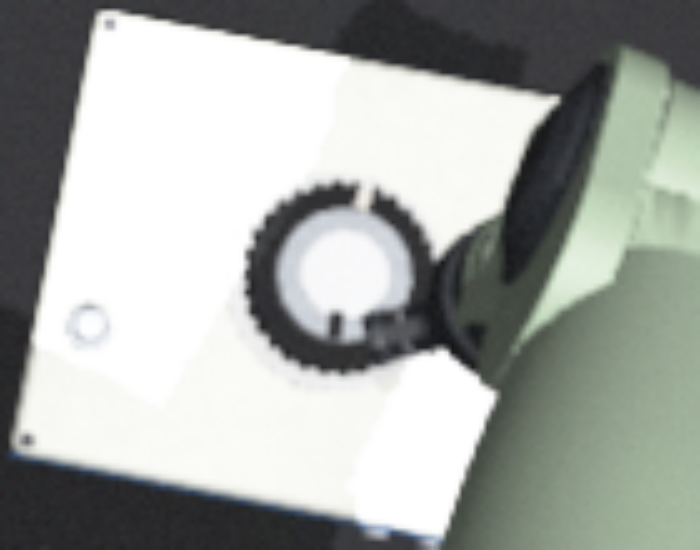

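```bash
cat >> h.py <<'E'
def rad(p,psi): return np.linalg.norm(p-C)
def touch(phi,off):
    """radial probe inward at phi; returns the offset at contact"""
    psi=yaw(); bot.move_linear([*pt(phi,psi,.05-off-.012),Z],speed=.03,until_force=6)
    p=np.array(bot.read_position())[:2]; d=rad(p,psi)
    o=off+rad(pt(phi,psi,.05-off),psi)-d; print("touch",round(phi,2),"r",round(d*1e3,1),"off",round(o*1e3,1)); return o
E
python3 - <<'E'
from h import *
phi,off=map(float,open("st").read().split())
print(np.array(bot.read_position())[:2]-C)
off=touch(phi,off)+.0005
phi,off=arc(phi,6,off)
print(mark(), bot.read_clock()); open("st","w").write(f"{phi} {off}")
E
```

```text
[-0.02442439 -0.0594841 ]
touch 4.33 r 60.4 off 7.8
(4.5, np.float64(3.9), np.float64(0.7), np.float64(1.7), 8.0)
(4.67, np.float64(5.3), np.float64(-0.9), np.float64(-0.5), 8.0)
(4.84, np.float64(8.1), np.float64(-0.1), np.float64(0.1), 8.0)
(5.01, np.float64(8.7), np.float64(-0.1), np.float64(-1.7), 7.9)
(5.18, np.float64(5.5), np.float64(0.1), np.float64(-0.8), 8.0)
(5.35, np.float64(1.1), np.float64(1.1), np.float64(1.1), 8.0)
[('top', 4.35, 232, 56), ('scene', 4.37, 204, 41)] 10.9667
```

```bash
sed -i 's/^HX,HY=.*/HX,HY=.0075,.011/; s/np.clip(off,-.006,.008)/np.clip(off,-.008,.010)/' h.py
python3 - <<'E'
from h import *
phi,_=map(float,open("st").read().split())
psi=yaw(); p=np.array(bot.read_position())[:2]
from scipy.optimize import brentq
off=brentq(lambda o: rad(pt(phi,psi,.05-o),psi)-rad(p,psi),-.012,.015); print("off",off)
off=touch(phi,off)+.0005
phi,off=arc(phi,10,off)
print(mark(), bot.read_clock()); open("st","w").write(f"{phi} {off}")
E
```

```text
off 0.0013618782831901217
touch 5.35 r 58.9 off 1.4
(5.52, np.float64(1.1), np.float64(-0.6), np.float64(-0.1), 2.6)
(5.69, np.float64(0.3), np.float64(0.3), np.float64(-0.1), 3.4)
(5.86, np.float64(-0.2), np.float64(0.1), np.float64(-0.1), 4.2)
(6.03, np.float64(0.1), np.float64(0.2), np.float64(-0.3), 5.0)
(6.2, np.float64(0.2), np.float64(-0.2), np.float64(0.6), 5.8)
(6.37, np.float64(5.3), np.float64(1.1), np.float64(-1.1), 6.1)
(6.54, np.float64(9.0), np.float64(-1.1), np.float64(-1.7), 5.9)
(6.71, np.float64(8.0), np.float64(-0.7), np.float64(-1.6), 5.9)
(6.88, np.float64(8.4), np.float64(-0.9), np.float64(-1.7), 5.9)
(7.05, np.float64(6.9), np.float64(-1.2), np.float64(-1.2), 6.0)
[('top', 0.62, 189, 179), ('scene', 0.55, 245, 48)] 14.4333
```

```bash
python3 - <<'E'
from h import *
t=cv2.resize(bot.camera("top")[150:260,310:450],None,fx=3.6,fy=3.6); s=cv2.resize(bot.camera("scene")[160:270,190:330],None,fx=3.6,fy=3.6)
cv2.imwrite("pics/c.png",np.vstack([t,s])[:,:,::-1][:800] if 0 else cv2.resize(np.hstack([t,s]),(800,314))[:,:,::-1])
E
```

```text
(no output)
```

View pics/c.png

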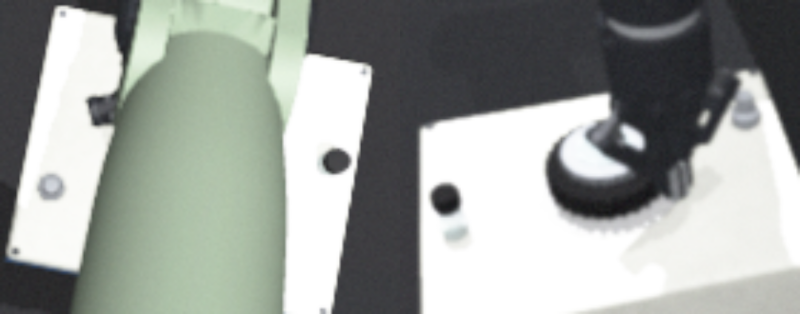

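```bash
python3 - <<'E'
import h; from h import *
from scipy.optimize import least_squares
psi=yaw(); P=[]
def add(hx,ph,off):
    h.HX=hx; P.append(pt(ph,psi,.05-off))
for ph in(3.31,3.48,3.65):add(.0145,ph,.0014)
for ph in(4.33,4.5,4.67,4.84,5.01,5.18):add(.0145,ph,.008)
for ph in(6.37,6.54,6.71,6.88,7.05):add(.0075,ph,.006)
P=np.array(P); c,s=np.cos(psi),np.sin(psi); M=np.array([[c,s],[-s,c]])
def res(v,R=.0495):
    q=np.abs((P-v[:2])@M.T); return 1e3*(np.linalg.norm(np.maximum(q-v[2:4],0),axis=1)-R)
for f in (lambda v:np.r_[res(v),(v[:2]-C)*400,(v[2:]-[.0075,.011])*200],):
    r=least_squares(f,[*C,.0075,.011]); print(r.x.round(4),res(r.x).round(1))
E
```

```text
[ 0.5619 -0.0889  0.0066  0.0079] [-0.  -0.   0.6 -0.8 -0.1  0.1  0.1  0.1  0.4 -0.1 -0.1 -0.   0.  -0.1]
```

```bash
sed -i 's/^HX,HY=.*/HX,HY=.0066,.0079/; s/^C=np.array(\[.564,-.088\])/C=np.array([.5619,-.0889])/' h.py
python3 - <<'E'
from h import *
from scipy.optimize import brentq
psi=yaw(); p=np.array(bot.read_position())[:2]; phi=np.arctan2(*(p-C)[::-1])
off=brentq(lambda o: rad(pt(phi,psi,.05-o),psi)-rad(p,psi),-.012,.015); print("off",off,phi)
phi,off=arc(phi,14,off)
print(mark(), bot.read_clock()); open("st","w").write(f"{phi} {off}")
t=cv2.resize(bot.camera("top")[150:260,310:450],None,fx=3.6,fy=3.6); s=cv2.resize(bot.camera("scene")[160:270,190:330],None,fx=3.6,fy=3.6)
cv2.imwrite("pics/d.png",cv2.resize(np.hstack([t,s]),(800,314))[:,:,::-1])
E
```

```text
off -0.00210754658548339 0.7562724218414525
(np.float64(0.93), np.float64(6.0), np.float64(-1.0), np.float64(1.4), -1.9)
(np.float64(1.1), np.float64(9.0), np.float64(-0.6), np.float64(1.8), -2.0)
(np.float64(1.27), np.float64(9.9), np.float64(-2.9), np.float64(2.0), -2.2)
(np.float64(1.44), np.float64(12.0), np.float64(-0.7), np.float64(4.2), -2.6)
(np.float64(1.61), np.float64(12.9), np.float64(-0.7), np.float64(5.1), -3.1)
(np.float64(1.78), np.float64(16.2), np.float64(0.3), np.float64(7.6), -3.9)
(np.float64(1.95), np.float64(13.4), np.float64(0.9), np.float64(6.7), -4.5)
(np.float64(2.12), np.float64(8.0), np.float64(-0.5), np.float64(5.8), -4.5)
(np.float64(2.29), np.float64(6.6), np.float64(0.0), np.float64(3.4), -4.3)
(np.float64(2.46), np.float64(3.9), np.float64(0.5), np.float64(0.7), -3.9)
(np.float64(2.63), np.float64(2.9), np.float64(-0.0), np.float64(0.1), -3.4)
(np.float64(2.8), np.float64(4.7), np.float64(-0.0), np.float64(0.4), -3.1)
(np.float64(2.97), np.float64(5.3), np.float64(0.2), np.float64(0.4), -2.8)
(np.float64(3.14), np.float64(4.2), np.float64(1.0), np.float64(0.5), -2.4)
[('top', 0.84, 209, 53), ('scene', 5.9, 191, 54)] 19.225
```

View pics/d.png

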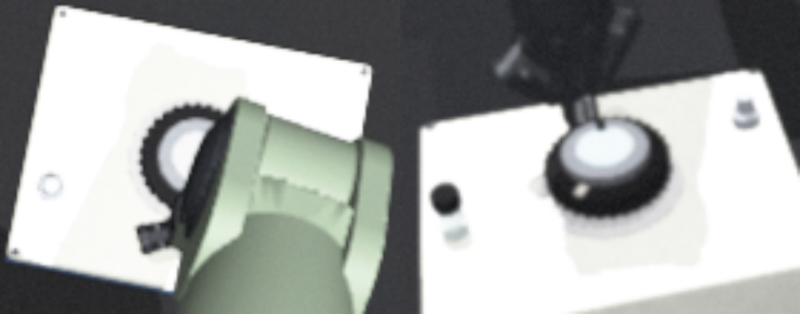

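```bash
python3 - <<'E'
from h import *
def a(uv):
    p=px2w("scene",uv,.1028)[:2]-C; return (np.arctan2(p[1],p[0])-YP)%(2*np.pi), np.linalg.norm(p)
print(a((253,226.5)))
phi,off=map(float,open("st").read().split())
phi,off=arc(phi,13,off,target=7)
print(mark(1.7), bot.read_clock()); open("st","w").write(f"{phi} {off}")
t=cv2.resize(bot.camera("top")[150:260,310:450],None,fx=3.6,fy=3.6); s=cv2.resize(bot.camera("scene")[160:270,190:330],None,fx=3.6,fy=3.6)
cv2.imwrite("pics/e.png",cv2.resize(np.hstack([t,s]),(800,314))[:,:,::-1])
E
```

```text
(np.float64(2.5849756767776095), np.float64(0.04037216650400336))
(3.31, np.float64(4.6), np.float64(1.0), np.float64(-0.5), -2.2)
(3.48, np.float64(5.6), np.float64(0.7), np.float64(0.8), -2.0)
(3.65, np.float64(3.0), np.float64(0.0), np.float64(-1.2), -1.6)
(3.82, np.float64(-0.4), np.float64(0.4), np.float64(1.2), -0.9)
(3.99, np.float64(-0.4), np.float64(-0.2), np.float64(-0.3), -0.2)
(4.16, np.float64(2.0), np.float64(0.0), np.float64(-1.0), 0.3)
(4.33, np.float64(2.9), np.float64(-1.3), np.float64(-0.7), 0.7)
(4.5, np.float64(5.4), np.float64(0.3), np.float64(0.1), 0.9)
(4.67, np.float64(5.9), np.float64(-0.1), np.float64(-0.8), 1.0)
(4.84, np.float64(10.0), np.float64(-0.3), np.float64(-1.3), 0.7)
(5.01, np.float64(9.6), np.float64(0.1), np.float64(-1.8), 0.5)
(5.18, np.float64(6.2), np.float64(-0.2), np.float64(-1.8), 0.5)
(5.35, np.float64(4.6), np.float64(1.4), np.float64(-0.2), 0.8)
[('top', 4.89, 219, 54), ('scene', 4.93, 196, 40)] 23.5667
```

View pics/e.png

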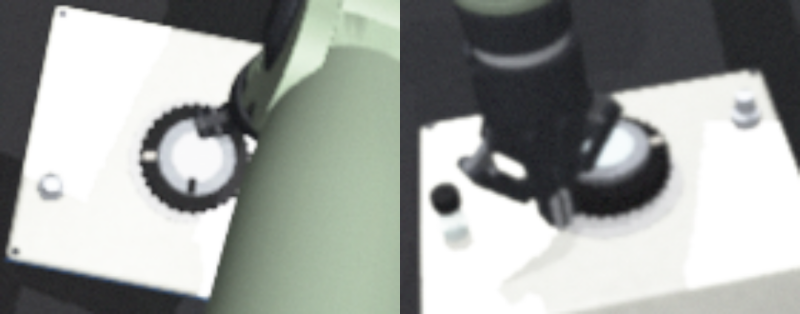

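```bash
python3 - <<'E'
from h import *
phi,off=map(float,open("st").read().split())
for k in range(3):
    phi,off=arc(phi,2,off,target=7); print(mark(1.9), bot.read_clock())
open("st","w").write(f"{phi} {off}")
t=cv2.resize(bot.camera("top")[150:260,310:450],None,fx=3.6,fy=3.6); s=cv2.resize(bot.camera("scene")[160:270,190:330],None,fx=3.6,fy=3.6)
cv2.imwrite("pics/f.png",cv2.resize(np.hstack([t,s]),(800,314))[:,:,::-1])
E
```

```text
(5.52, np.float64(2.4), np.float64(-0.2), np.float64(0.3), 1.2)
(5.69, np.float64(3.3), np.float64(-0.3), np.float64(1.4), 1.6)
[('top', 5.26, 212, 60), ('scene', 5.26, 179, 38)] 24.4
(5.86, np.float64(5.0), np.float64(-0.3), np.float64(1.2), 1.8)
(6.03, np.float64(7.1), np.float64(-1.1), np.float64(-0.3), 1.8)
[('top', 5.62, 218, 114), ('scene', 1.72, 60, 40)] 25.1333
(6.2, np.float64(9.4), np.float64(-0.1), np.float64(-1.2), 1.6)
(6.37, np.float64(9.1), np.float64(-0.5), np.float64(-1.7), 1.3)
[('top', 1.5, 186, 152), ('scene', 1.48, 140, 40)] 25.8667
```

View pics/f.png

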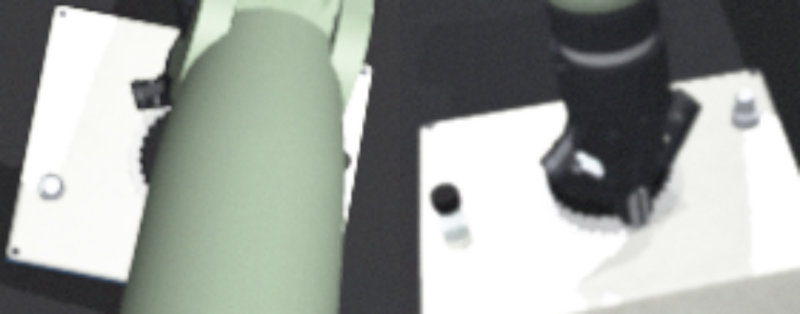

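```bash
python3 - <<'E'
from h import *
phi,off=map(float,open("st").read().split())
phi,off=arc(phi,2,off,target=7)
u=np.array([np.cos(phi),np.sin(phi)]); p=np.array(bot.read_position())[:2]+.02*u
bot.move_linear([*p,Z],speed=.06); bot.move_linear([*p,.26],speed=.15)
bot.move_pose([.3,-.45,.3],bot.read_tool_rot())
print(mark(2), bot.read_clock(), bot.read_ft_force())
for t in("vial","plug","jar"): print(t,[(r["bbox"],round(r["confidence"],2)) for r in bot.search_frame("top",t)[:1]])
cv2.imwrite("pics/g.png",cv2.resize(bot.camera("top")[130:290,240:520],(784,448),interpolation=cv2.INTER_CUBIC)[:,:,::-1])
E
```

```text
(6.54, np.float64(11.4), np.float64(-1.1), np.float64(-0.8), 0.9)
(6.71, np.float64(10.6), np.float64(-1.6), np.float64(-0.6), 0.6)
[('top', 0.15, 251, 65), ('scene', 0.22, 253, 55)] 30.4417 [ 0.01766631  0.22983893 -0.11819974]
vial []
plug []
jar [([267.2, 161.4, 21.2, 23.8], 0.75)]
```

View pics/g.png

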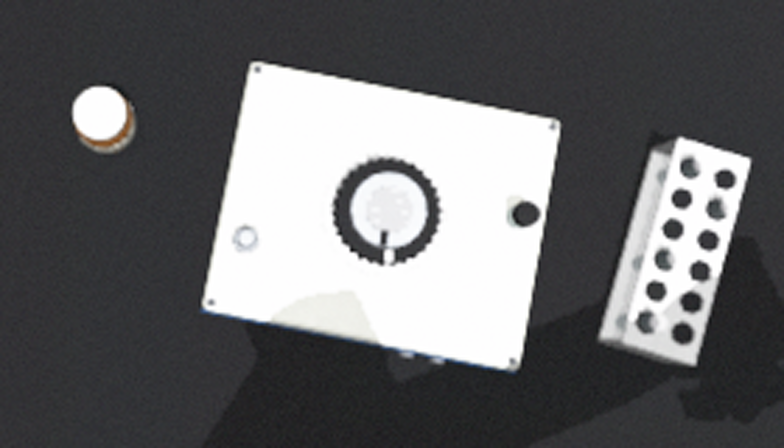

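```bash
python3 - <<'E'
from h import *
print(mark(2,("top",))); bot.close_job()
E
```

```text
[('top', 0.15, 251, 66)]
the job is handed in; nothing more can be done
```

I unscrewed the ring anticlockwise with the shut fingertips run round the outside of its rim, from about 2.2 rad to about 12.75 rad, and handed the job in at about 30 s. The interface gives no verdict.

- **Ring position:** the mark stands slightly past the pointer at its second arrival. The top camera put it 0.15 rad past, the scene camera 0.22, and a hand reading of the picture about 0.25. All are inside the 0.4 rad tolerance, so I left it there. The turn count comes from following the mark through the pictures. Its first pass was hidden under the arm, so I inferred that pass from later pictures.
- **Forces:** the normal force on the rim stayed at 16 N or less in the readings after each step.
- **Other objects:** in the last picture the vial, plug, jar and rack look exactly where they started. The networks found only the jar there and missed the vial and plug, so those two are checked by eye only.
- **Robot:** it stands clear of everything, with about 0 N on the tool.

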